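# Stand the drawplate in its holder

### The job

Take the steel drawplate from its sloping wooden rest and stand it upright, on the long edge it now rests on, in the slot of the blue-based drawplate holder, fully home on the slot's floor, and let go. The slot block has been shifted along its base, so feel for it: touch the plate lightly against the two brass guide horns that stand just behind the slot, come back from them over the slot and ease it in gently, never pressing hard on the holder. Leave the anvil, hammer, jar and pliers where they are.

Things in the scene. Friction and masses are not known exactly. Their poses are not given: they have to be found in the camera images.
- drawplate: Bright steel plate with rows of dark holes, 0.5 kg, 8 mm thick (x), 150 long (y), 70 high (z). Origin: centre of its lower long edge. At first it leans in the rest, z 20 degrees off vertical, top towards the robot; the lowest 31 mm are backed on the near side, the upper 39 mm free on both faces to be pinched across the thickness. Both faces are alike: either way round will do.
- rest: Fixed dark wooden rest, base 110 (x) x 180 (y) x 12 mm, sloping back strip on the robot's side, low lip in front. Origin: centre of its underside. At first the plate's lower edge is at x = +10, y = 0 +-4, z = 34 mm here, its y axis along the rest's.
- holder: Fixed holder: blue base 140 (x) x 180 (y) x 12 mm, two steel rails along x (tops 20 mm up), and on them a dark steel slot block, 40 mm in x, 176 in y. Origin: centre of the underside, z up. The block is clamped at an unknown place, its slot's middle anywhere from x = -16 to +16 mm, at y = 0; not reported, new each time. It stays put under pushes below 50 N.
- mouth (a point): Point on the holder's middle (x = y = 0), 60 mm above its underside, at the height of the block's wall tops; it does NOT follow the block. Down the block's middle runs a vertical slot, open on top, 10.2 mm wide (x), 160 long (y), ends closed, 30 deep: its floor is 30 mm above the underside. Axes as the holder's. More than 40 N between plate and holder does damage.
- horns (a point): Point on the holder's middle, 88 mm above its underside, at the height of the tops of two brass guide horns on the block's -x (robot-side) wall; NOT moving with the block. Horns: 26 mm wide, centred at y = -68 and +68 mm, flat +x faces standing 6 mm back from the slot's -x wall: from touching both horns the plate must come 7.1 mm in +x to be in mid-slot. The +x wall (brass strip on top) has none.
- anvil: Small steel bench anvil on a blue foot, 90 x 56 mm, 60 mm high, with a horn to its -x. Bystander; origin at the centre of its underside.
- hammer: Hammer, 220 mm long, lying on the bench along its x. Bystander; origin underneath.
- jar: Amber glass jar with brass cap, 60 mm across, 80 mm high. Bystander; origin at the centre of its underside.
- pliers: Pliers with red handles, 170 mm long (its x), lying flat. Bystander; origin underneath.
Things that resemble listed ones, but are neither listed nor needed, are in the scene too. There is more than one size of the rest; the job needs the smaller.

How it is judged:
By the outcome, as a careful person would: the job done as asked, in the order asked, and still so for the second after the job is handed in, with the robot touching nothing.
It also fails if it takes over 56 s, if anything falls off the work surface, if the arm or the gripper's body presses on something with over 40 N, if the wrist force passes 120 N, or if a joint passes its speed limit or range.

### The arm

A 6-joint arm with a two-finger parallel gripper is mounted at the origin on the work surface. World frame = base frame: x ahead of the robot, y to its left, z up, the work surface at z = 0. Lengths are in mm, angles in rad, forces in N, time in s.
With the tool pointing down it reaches from about 275 to 750 mm from the base axis. Payload 10.2 kg.
Tool frame: the origin (TCP) lies between the finger pads; the fingertips stand 8 mm ahead of it and the grasp point (between the pads) lies 11 mm behind it; z points along the fingers, y is the line along which they close (so a half turn about z gives the same grasp; the last joint's range is limited). The gripper opens to 85 mm and grips with 20 to 120 N. Pads are 22 mm wide; open, the fingers measure 114 mm over their backs; the gripper's body (76 mm by 85 mm) begins 54 mm behind the grasp point. The pads swing forward as they close: fully open they stand 13 mm farther back than shut.
Start: joints at [-1.44, 0.313, 1.498, -0, 1.331, -0.223], TCP at [181.882, -492.494, 239.294] pointing down, gripper open.
Joint ranges: [-2.94, 2.94], [-0.97, 2.17], [0.19, 2.56], [-1.23, 4.37], [0.02, 3.11], [-2.88, 2.88]. Speed limits (rad/s): [2.39, 2.39, 3.01, 3.14, 3.14, 3.14].

### API

Orientations are given as a unit quaternion [w, x, y, z].
In Python, from rig import * gives the robot as it stands.
- The arm moves only by the shell command python3 -m handwheel 'ROWS' [FORCE]. ROWS is JSON, a list that holds one entry, the list of rows, each a list of 7 numbers: the shift along the world's x, y, z in mm, then the turn, a rotation vector about the world's x, y, z in degrees, then the opening, from -1 (shut) to 1 (fully open). A call has 1 to 8 rows; each row shifts and turns the commanded pose from where the row before left it; what a row does not reach is not made up. A row lasts 1/8 s, in which the tool goes at most 62.5 mm and 10.7 degrees, less where a joint would pass 70% of its speed; a pose out of reach is approached as far as the arm can. A call is refused whole if a number of a shift passes 62.5 or a number of a turn 10.7, either way. A call with a gripper value outside its range is refused whole. The fingers move at their own pace and stop on an object; FORCE is the grip in N (left out, the last holds). Time passes only in rows, so rows that do not move let the fingers close. It gives the time, the measured TCP pose, the force, the opening and the grip force at its end, in the units of the state.
- sense(): the state, without advancing time (a new reading comes with each control period).
- capture(name): name is "side" or "top"; returns a dict with "image" (384x512x3 uint8, red, green, blue), "fx", "fy", "cx", "cy" (pixels), "dist_coeffs" ([k1, k2, p1, p2, k3] as OpenCV has them; the pictures are not rectified), "rvec" (rotation vector, rad) and "tvec" (3), from world to camera coordinates, as OpenCV has them. Camera axes: x right, y down, z forward; pixel columns grow to the right and rows downward; lengths in mm; the calibration is good to about 2 mm. A picture is of the moment at which its call begins. There is no depth.
- finish_job(): hands the job in; it is judged then, once.
The state is a dict: "time_s": time; "joints": joint angles; "dq": joint speeds; "tau": joint torques, N m; "eef_pos": TCP position; "ee_rot": TCP orientation; "force": force on the tool from outside, world axes, zero at the start; "wrist_torque": the same for the moment, N m; "grip_width": opening from 0.0 (shut) to 1.0 (fully open); "grip_force": force on a finger pad.
Only numpy, scipy, OpenCV 4.12 (cv2) and the standard library are available. Lean on these libraries where they do the work, as an engineer would, in place of code of your own. Each camera call takes 0.05 s, during which the arm holds its last target. There are 200 camera calls.

## Working session

There is one attempt and no reset: what is moved stays moved. The work goes in short steps, Python scripts to look and compute and a shell command to move; the robot and the scene stay as the last step left them, time stands still between calls to the robot, and variables do not carry over. Pictures are saved under pics/ and viewed, at most 10 in all, crops included, and the job is handed in when it is done.

```bash
mkdir -p pics; ls
python3 - <<'E'
from rig import *
import cv2
for n in("top","side"):
    c=capture(n); cv2.imwrite(f"pics/{n}0.png",cv2.resize(c["image"][:,:,::-1],(800,600)))
    print({k:v for k,v in c.items() if k!="image"})
print(sense())
E
```

```text
pics
{'fx': 394.6352012566719, 'fy': 394.6352012566719, 'cx': 254.30876418835032, 'cy': 195.72612150806606, 'dist_coeffs': array([0.0320574, 0.       , 0.       , 0.       , 0.       ]), 'rvec': array([ 2.1695711 , -2.12551369,  0.14160874]), 'tvec': array([ -25.2074769 ,  636.13449688, 1147.09569036])}
{'fx': 383.093888072635, 'fy': 383.093888072635, 'cx': 250.71097504668052, 'cy': 196.17006573592434, 'dist_coeffs': array([-0.08717426,  0.        ,  0.        ,  0.        ,  0.        ]), 'rvec': array([ 0.25880329, -2.89898732,  1.04945588]), 'tvec': array([ 622.13935698,  155.12260556, 1082.39425831])}
{'time_s': 0.1, 'joints': array([-1.44043206e+00,  3.13386875e-01,  1.49835182e+00, -3.80010530e-05,
        1.33101203e+00, -2.23441125e-01]), 'dq': array([ 0.00028145, -0.00117191, -0.00097979,  0.00145606,  0.00087153,
        0.0015115 ]), 'tau': array([ 2.12225968e-03, -4.12898934e+01, -2.60142231e+01, -3.06762486e-04,
        2.98035593e-03,  1.41237720e-05]), 'eef_pos': array([ 181.82663704, -492.27075139,  238.79947046]), 'ee_rot': array([-5.79267013e-04,  9.84392521e-01,  1.75985878e-01,  8.50336400e-06]), 'force': array([-0.09600664, -0.14337523,  0.40292086]), 'wrist_torque': array([ 0.05302038,  0.04859203, -0.03465812]), 'grip_force': 0.0, 'grip_width': 0.997393072816265}
```

View pics/top0.png

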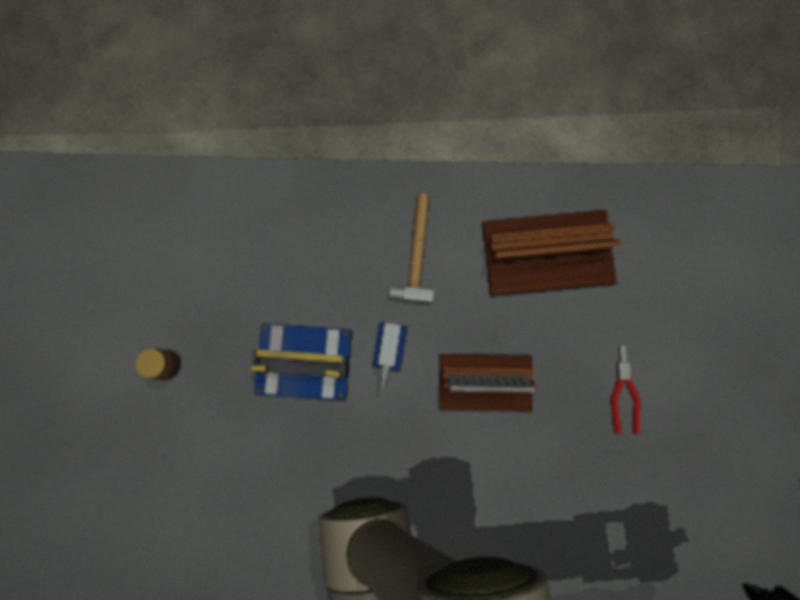

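View pics/side0.png

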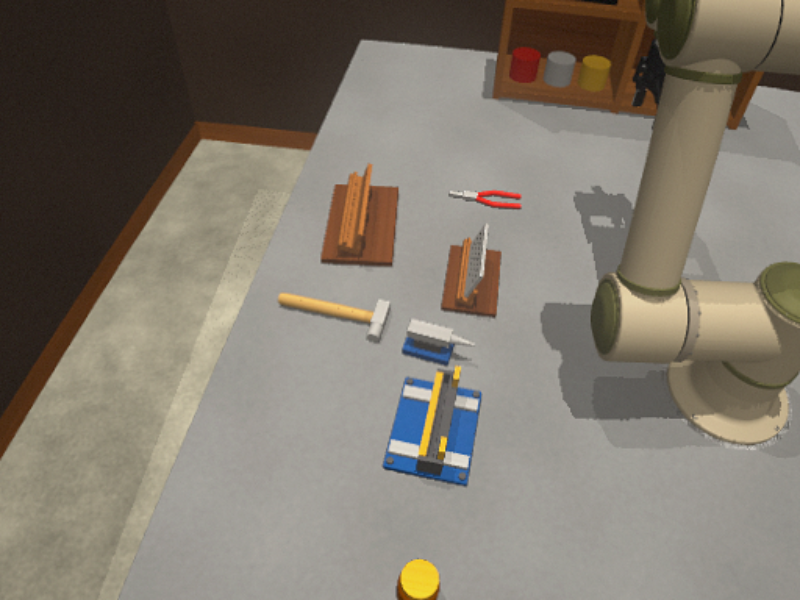

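Top view (800-wide pixels): the smaller rest with the bright holed plate is at (487,382), the larger empty rest at (550,252), and the holder at (302,361), with its horns on the near side. The anvil is at (389,347), hammer at (415,250), jar at (155,363) and pliers at (625,390). Side view: small rest (472,280), plate (478,262), large rest (360,225), holder (433,432).

Candidates for what I want:
- **Rest:** small (487,382), holding the steel plate, or large (550,252), empty. I choose the small one.
- **Plate:** only (490,383). The large rest holds only wooden strips.
- **Holder:** only (302,361). The anvil's blue foot at (389,347) could be mistaken for it.

Next are a close crop and measurements.

```bash
cat > h.py <<'E'
import numpy as np, cv2
from rig import *
def cam(c):
    K=np.array([[c["fx"],0,c["cx"]],[0,c["fy"],c["cy"]],[0,0,1]]); R=cv2.Rodrigues(c["rvec"])[0]
    return K,R,c["tvec"],c["dist_coeffs"]
def rays(c,px):
    K,R,t,d=cam(c); u=cv2.undistortPoints(np.float64(px).reshape(-1,1,2),K,d).reshape(-1,2)
    return -R.T@t, np.c_[u,np.ones(len(u))]@R
def onz(c,px,z):
    o,d=rays(c,px); return o+d*((z-o[2])/d[:,2])[:,None]
def tri(c1,p1,c2,p2):
    P=[];
    for c,p in((c1,p1),(c2,p2)):
        K,R,t,d=cam(c); P.append((np.c_[R,t],cv2.undistortPoints(np.float64(p).reshape(-1,1,2),K,d).reshape(-1,2).T))
    X=cv2.triangulatePoints(P[0][0],P[1][0],P[0][1],P[1][1]); return (X[:3]/X[3]).T
def proj(c,X):
    K,R,t,d=cam(c); return cv2.projectPoints(np.float64(X).reshape(-1,1,3),c["rvec"],t,K,d)[0].reshape(-1,2)
def big(m):
    cs=cv2.findContours(m.astype(np.uint8),cv2.RETR_EXTERNAL,cv2.CHAIN_APPROX_NONE)[0]
    return max(cs,key=cv2.contourArea)
E
python3 - <<'E'
from h import *
C={n:capture(n) for n in("top","side")}
box={"top":{"rest":(275,220,348,268),"hold":(158,202,228,260)},"side":{"rest":(278,138,325,205),"hold":(242,230,312,312)}}
tiles=[]
for n in C:
    im=C[n]["image"]; hsv=cv2.cvtColor(im,cv2.COLOR_RGB2HSV)
    for k,(x0,y0,x1,y1) in box[n].items():
        h=hsv[y0:y1,x0:x1].astype(int)
        m=((h[...,0]>100)&(h[...,0]<130)&(h[...,1]>130)) if k=="hold" else ((h[...,0]<15)|(h[...,0]>170))&(h[...,1]>110)
        q=cv2.convexHull(big(m)); 
        for e in np.linspace(.01,.2,60):
            a=cv2.approxPolyDP(q,e*cv2.arcLength(q,True),True)
            if len(a)<=4: break
        a=a.reshape(-1,2)+[x0,y0]
        w=onz(C[n],a,12); print(n,k,a.tolist(),w[:,:2].round(0).tolist(),"mean",w.mean(0).round(1), "sides",np.linalg.norm(w-np.roll(w,-1,0),axis=1).round(0))
        r=cv2.minAreaRect(onz(C[n],(q.reshape(-1,2)+[x0,y0]),12)[:,:2].astype(np.float32)); print("  rect",np.round(r[0],1),np.round(r[1],1),round(r[2],2))
        tiles.append(cv2.resize(im[y0:y1,x0:x1,::-1],(400,300),interpolation=cv2.INTER_CUBIC))
cv2.imwrite("pics/crop.png",np.vstack([np.hstack(tiles[:2]),np.hstack(tiles[2:])]))
E
```

```text
top rest [[339, 228], [339, 262], [282, 261], [282, 227]] [[547.0, -273.0], [444.0, -272.0], [443.0, -100.0], [546.0, -99.0]] mean [ 495.  -185.8   12. ] sides [102. 172. 103. 174.]
  rect [ 495.  -188.5] [105.5 179.5] 1.21
top hold [[208, 210], [206, 225], [181, 222], [182, 209]] [[594.0, 130.0], [547.0, 134.0], [555.0, 211.0], [595.0, 210.0]] mean [572.7 171.4  12. ] sides [47. 77. 40. 80.]
  rect [572.6 170.3] [81.8 47.3] 87.06
side rest [[320, 161], [316, 201], [283, 196], [289, 157]] [[442.0, -270.0], [444.0, -93.0], [547.0, -94.0], [547.0, -269.0]] mean [ 494.9 -181.6   12. ] sides [177. 103. 175. 105.]
  rect [ 495.3 -196.4] [108.1 209.1] 0.17
side hold [[273, 258], [268, 284], [250, 280], [257, 254]] [[547.0, 131.0], [549.0, 210.0], [597.0, 207.0], [592.0, 126.0]] mean [571.4 168.6  12. ] sides [80. 48. 82. 45.]
  rect [571.7 168.4] [82.9 50.3] 87.01
```

View pics/crop.png

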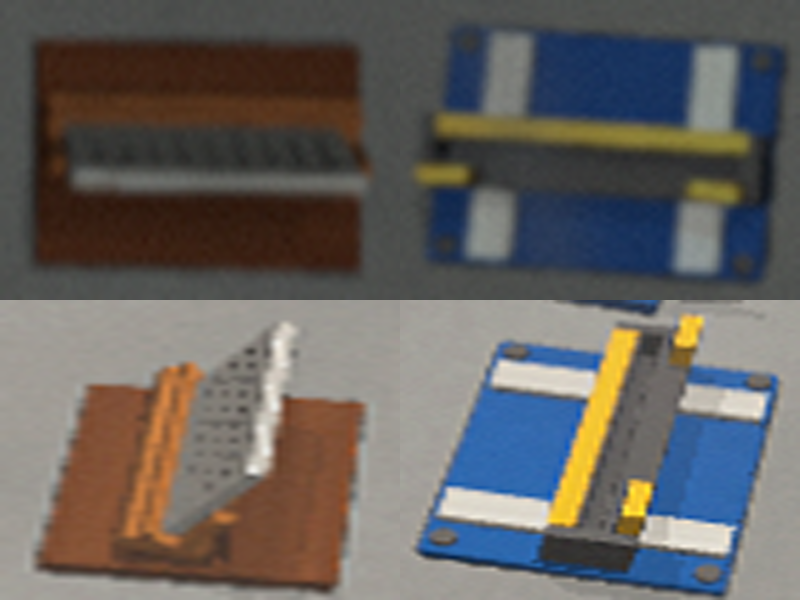

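The crop confirms it: the holed steel plate leans in the small rest with its top towards the robot. The holder shows a brass strip on its +x wall and two brass horns on its -x side. Next I measure the plate edges, the holder base and the brass parts in both views.

Run:
```python
from h import *
C={n:capture(n) for n in("top","side")}
T,S=C["top"],C["side"]
def hs(n,b,off=0):
    x0,y0,x1,y1=b; return cv2.cvtColor(C[n]["image"][y0:y1,x0:x1],cv2.COLOR_RGB2HSV).astype(int)
for n,b in(("top",(158,202,228,260)),("side",(242,234,312,312))):
    h=hs(n,b); m=(h[...,0]>100)&(h[...,0]<130)&(h[...,1]>130)
    p=np.argwhere(m)[:,::-1]+b[:2]
    r=cv2.minAreaRect(onz(C[n],cv2.convexHull(p.astype(np.float32)).reshape(-1,2),12)[:,:2].astype(np.float32)); print("base",n,r, cv2.boxPoints(r).round(0).tolist())
    y=((h[...,0]>18)&(h[...,0]<33)&(h[...,1]>130)).astype(np.uint8)
    k,l,st,ce=cv2.connectedComponentsWithStats(y)
    for i in range(1,k):
        if st[i,4]<5: continue
        q=np.argwhere(l==i)[:,::-1]+b[:2]; rr=cv2.minAreaRect(q.astype(np.float32))
        print(n,"brass n",st[i,4],"c",np.round(ce[i]+b[:2],1),"bbox",(st[i,:4]+[b[0],b[1],0,0]).tolist(),cv2.boxPoints(rr).round(1).tolist(),
          "z60",onz(C[n],[ce[i]+b[:2]],60)[0].round(1),"z88",onz(C[n],[ce[i]+b[:2]],88)[0].round(1))
# plate: grey/bright, low saturation, inside rest
for n,b in(("top",(280,236,345,256)),("side",(280,142,325,200))):
    h=hs(n,b); m=(h[...,1]<50)&(h[...,2]>(125 if n=="top" else 195))
    k,l,st,ce=cv2.connectedComponentsWithStats(m.astype(np.uint8)); i=1+np.argmax(st[1:,4])
    q=np.argwhere(l==i)[:,::-1]+b[:2]; rr=cv2.minAreaRect(q.astype(np.float32)); print("plate",n,st[i],rr,cv2.boxPoints(rr).round(1).tolist())
    cor=cv2.boxPoints(rr); print(onz(C[n],cor,100).round(0).tolist())
a=[(275+70/5.48,220+178/6.25),(275+368/5.48,220+182/6.25)]
s=[(278+258*.1175,138+170*.2233),(278+288*.1175,138+26*.2233)]
print("top edge tri",tri(T,a,S,s).round(1))
for X in([505,-112,34],[505,-262,34],[481,-112,100],[481,-262,100]): print(X,proj(T,X).round(1),proj(S,X).round(1))
```

```text
base top ((527.960693359375, 170.87428283691406), (176.5829620361328, 136.1874542236328), 87.06434631347656) [[455.0, 86.0], [591.0, 79.0], [600.0, 256.0], [464.0, 263.0]]
top brass n 30 c [169.4 226.2] bbox [165, 225, 12, 4] [[165.0, 225.0], [176.0, 225.0], [176.0, 228.0], [165.0, 228.0]] z60 [538.8 235.6  60. ] z88 [537.3 229.5  88. ]
top brass n 124 c [199.2 228.2] bbox [178, 226, 41, 6] [[177.8000030517578, 228.10000610351562], [178.10000610351562, 224.89999389648438], [218.10000610351562, 228.10000610351562], [217.8000030517578, 231.3000030517578]] z60 [534.6 147.9  60. ] z88 [533.2 143.9  88. ]
top brass n 26 c [165.5 235.1] bbox [161, 234, 10, 3] [[161.0, 234.0], [170.0, 234.0], [170.0, 236.0], [161.0, 236.0]] z60 [512.5 245.6  60. ] z88 [511.6 239.2  88. ]
top brass n 23 c [213.1 238.7] bbox [209, 237, 9, 4] [[208.8000030517578, 239.39999389648438], [209.1999969482422, 236.89999389648438], [217.10000610351562, 238.0], [216.8000030517578, 240.5]] z60 [504.7 105.8  60. ] z88 [504.  102.7  88. ]
base side ((528.3786010742188, 176.90570068359375), (179.66323852539062, 137.8047943
[... 329 characters left out ...]
ass n 254 c [275.3 264.9] bbox [268, 238, 16, 54] [[267.20001220703125, 290.3999938964844], [279.0, 237.3000030517578], [283.79998779296875, 238.39999389648438], [272.0, 291.3999938964844]] z60 [537.1 178.1  60. ] z88 [536.7 194.2  88. ]
side brass n 61 c [282.6 286.2] bbox [280, 279, 6, 15] [[279.5, 292.8999938964844], [281.8999938964844, 278.79998779296875], [285.8999938964844, 279.5], [283.6000061035156, 293.6000061035156]] z60 [511.4 234.5  60. ] z88 [511.8 248.8  88. ]Traceback (most recent call last):
  File "<stdin>", line 20, in <module>
    return _wrapfunc(a, 'argmax', axis=axis, out=out, **kwds)
    return bound(*args, **kwds)
ValueError: attempt to get argmax of an empty sequence
```

Run:
```python
from h import *
C={n:capture(n) for n in("top","side")}
T,S=C["top"],C["side"]
for n,b in(("top",(284,238,345,256)),("side",(284,138,325,185))):
    x0,y0,x1,y1=b;h=cv2.cvtColor(C[n]["image"][y0:y1,x0:x1],cv2.COLOR_RGB2HSV).astype(int)
    if n=="top": m=(h[...,1]<60)&(h[...,2]>105)
    else: m=(h[...,1]<40)&(h[...,2]>200)
    k,l,st,ce=cv2.connectedComponentsWithStats(m.astype(np.uint8))
    for i in range(1,k):
        if st[i,4]<25: continue
        q=np.argwhere(l==i)[:,::-1]+b[:2]; rr=cv2.minAreaRect(q.astype(np.float32)); cor=cv2.boxPoints(rr); print("plate",n,st[i,4],h[l==i][:,2].mean(),cor.round(1).tolist())
        print(onz(C[n],cor,100).round(0)[:,:2].tolist())
a=[(275+70/5.48,220+178/6.25),(275+368/5.48,220+182/6.25)]
s=[(278+258*.1175,138+170*.2233),(278+288*.1175,138+26*.2233)]
print("top edge tri",tri(T,a,S,s).round(1))
for X in([505,-112,34],[505,-262,34],[481,-112,100],[481,-262,100]): print(X,proj(T,X).round(1),proj(S,X).round(1))
print(sense()["eef_pos"])
```

```text
plate side 54 211.66666666666666 [[306.8999938964844, 176.0], [310.3999938964844, 142.89999389648438], [312.1000061035156, 143.10000610351562], [308.6000061035156, 176.1999969482422]]
[[484.0, -109.0], [484.0, -255.0], [479.0, -255.0], [480.0, -109.0]]
top edge tri [[ 480.4 -110.   100. ]
 [ 480.7 -265.1   88.2]]
[505, -112, 34] [[286.8 240.4]] [[297.6 188.9]]
[505, -262, 34] [[337.1 241.5]] [[301.9 155.4]]
[481, -112, 100] [[288.5 248.4]] [[308.1 175.4]]
[481, -262, 100] [[341.9 249.5]] [[311.7 141.6]]
[ 181.88061309 -492.4456834   239.1853757 ]
```

The plate's top edge is at x≈481, y≈-111…-261, z≈100, which agrees with the rest pose (495,-187). The holder is at about (528,172) with a yaw of about -3°. From the images, the horn faces should be near x≈513. First I move to a pre-grasp pose.

```bash
python3 -m handwheel '[[[35,38,0,0,0,8.7,1],[35,38,0,0,0,8.7,1],[35,38,0,0,0,8.7,1],[35,38,0,0,0,8.7,1],[35,38,0,0,0,8.7,1],[35,38,0,0,0,8.7,1],[35,38,0,0,0,8.7,1],[35,38,0,0,0,8.7,1]]]' 60
cat >> h.py <<'E'
from scipy.spatial.transform import Rotation as Ro
def st():
    s=sense(); q=s["ee_rot"]; R=Ro.from_quat([q[1],q[2],q[3],q[0]]).as_matrix()
    print("t",round(s["time_s"],2),"pos",s["eef_pos"].round(1),"z",R[:,2].round(3),"y",R[:,1].round(3),"F",s["force"].round(1),"M",s["wrist_torque"].round(2),"grip",round(s["grip_width"],3),round(s["grip_force"],1)); return s,R
E
python3 -c "
from h import *
st()"
```

```text
time_s: 1.4
eef_pos: [462.9, -187.1, 239.4]
ee_rot: [0.0, 0.706, 0.708, 0.0]
force: [-0.9, 0.2, -0.3]
grip_width: 1.002
grip_force: 0.0
t 1.4 pos [ 462.9 -187.1  239.4] z [ 0. -0. -1.] y [1.    0.003 0.   ] F [-0.9  0.2 -0.3] M [-0.05 -0.02  0.01] grip 1.002 0.0
```

```bash
python3 -m handwheel '[[[0,0,-44,0,-10,0,0],[-1,1,-43,0,-10,0,0],[10,0,-27,0,0,0,0],[10,0,-28,0,0,0,0],[4,0,-11,0,0,0,0],[3,0,-9,0,0,0,0],[0,0,0,0,0,0,0]]]' 60; python3 -c "
from h import *
st()
ims=[]
for n,b in(('top',(265,205,355,275)),('side',(260,110,350,210))):
    x0,y0,x1,y1=b; ims.append(cv2.resize(capture(n)['image'][y0:y1,x0:x1,::-1],(400,400),interpolation=cv2.INTER_CUBIC))
cv2.imwrite('pics/pre.png',np.hstack(ims))"
```

```text
time_s: 2.28
eef_pos: [488.0, -187.5, 77.5]
ee_rot: [0.122, 0.697, 0.696, 0.123]
force: [-0.0, -0.5, 0.3]
grip_width: 0.501
grip_force: 0.0
t 2.27 pos [ 488.  -187.5   77.5] z [ 0.342  0.    -0.94 ] y [ 0.94  -0.002  0.342] F [-0.  -0.5  0.3] M [-0.02  0.13  0.02] grip 0.501 0.0
```

View pics/pre.png

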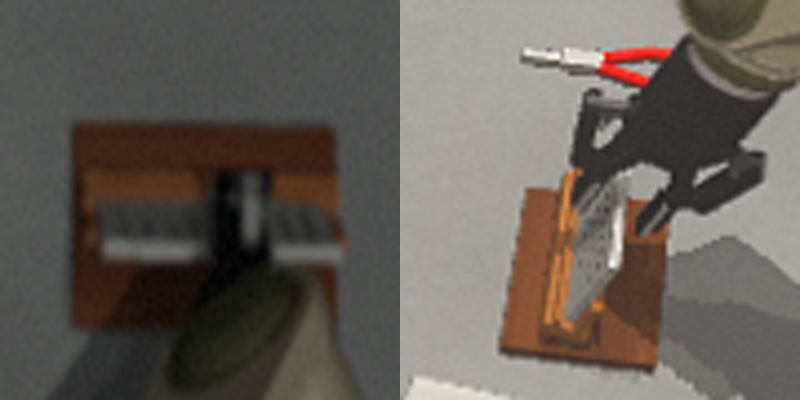

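The crops show the fingers straddling the plate: the finger is at about (243,210) in the left crop, and in the right one finger is on each side of the plate. I close the gripper.

```bash
python3 -m handwheel '[[[0,0,0,0,0,0,-1],[0,0,0,0,0,0,-1],[0,0,0,0,0,0,-1],[0,0,0,0,0,0,-1],[0,0,0,0,0,0,-1],[0,0,0,0,0,0,-1]]]' 70;  python3 -c "
from h import *
st()"
```

```text
time_s: 3.12
eef_pos: [489.8, -188.0, 79.1]
ee_rot: [0.125, 0.697, 0.695, 0.124]
force: [10.3, 2.5, 3.5]
grip_width: 0.083
grip_force: 71.2
t 3.12 pos [ 489.8 -188.    79.1] z [ 0.346 -0.002 -0.938] y [ 0.938 -0.002  0.346] F [10.3  2.5  3.5] M [ 0.59 -1.87  0.4 ] grip 0.083 71.2
```

```bash
python3 -m handwheel '[[[-3,0,8,0,0,0,-1],[-6,0,17,0,0,0,-1],[-8,0,22,0,0,0,-1],[-8,0,22,0,0,0,-1],[-4,0,25,0,10,0,-1],[0,0,10,0,10,0,-1],[0,0,0,0,0,0,-1]]]' 70;  python3 -c "
from h import *
st()"
```

```text
time_s: 4.0
eef_pos: [460.1, -187.2, 181.3]
ee_rot: [0.0, 0.707, 0.707, 0.0]
force: [0.3, -0.2, -4.9]
grip_width: 0.08
grip_force: 71.0
t 4.0 pos [ 460.1 -187.2  181.3] z [ 0.001 -0.    -1.   ] y [ 1.    -0.     0.001] F [ 0.3 -0.2 -4.9] M [-0.02 -0.01  0.03] grip 0.08 71.0
```

```bash
python3 -m handwheel '[[[10,30,0,0,0,0,-1],[10,45,0,0,0,0,-1],[10,50,0,0,0,0,-1],[10,50,0,0,0,0,-1],[10,50,0,0,0,0,-1],[10,50,0,0,0,-1.5,-1],[10,45,0,0,0,-1.5,-1],[7,38,0,0,0,0,-1]]]'; python3 -m handwheel '[[[0,0,-10,0,0,0,-1],[0,0,0,0,0,0,-1]]]' >/dev/null
python3 - <<'E'
from h import *
st()
ims=[]
for n,b in(('top',(140,180,250,262)),('side',(225,190,325,290))):
    x0,y0,x1,y1=b; c=capture(n); cv2.imwrite(f'pics/raw_{n}.png',c['image'][:,:,::-1])
    ims.append(cv2.resize(c['image'][y0:y1,x0:x1,::-1],(400,400),interpolation=cv2.INTER_CUBIC))
cv2.imwrite('pics/over.png',np.hstack(ims))
E
```

```text
time_s: 5.0
eef_pos: [535.1, 172.0, 179.9]
ee_rot: [-0.001, 0.726, 0.688, 0.001]
force: [0.0, -0.1, -4.1]
grip_width: 0.083
grip_force: 70.8
t 5.25 pos [534.7 169.9 169.6] z [-0.003  0.001 -1.   ] y [ 0.999 -0.055 -0.003] F [-0.4 -1.  -4.8] M [-0.02  0.03  0.01] grip 0.081 70.8
```

View pics/over.png

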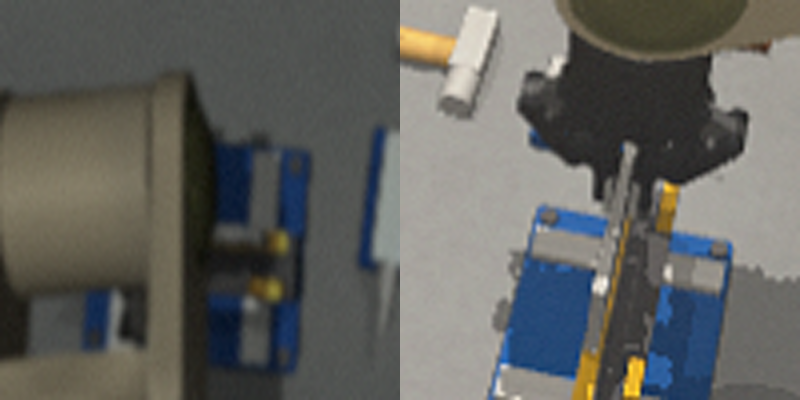

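In the left crop the arm hides most of the top view; only the -y end of the holder shows. The right crop shows the plate from (628,150) to (597,290), hanging parallel to the slot and just on the strip (+x) side. I check it against predicted corners.

Run:
```python
from h import *
C=capture("side"); s,R=st()
# predicted corners
yax=np.array([.055,.9985,0]); 
for zz in(-47,23):
  for e in(-75,75):
    X=s["eef_pos"]+yax*e+[0,0,zz]; p=proj(C,X)[0]; print(zz,e,X.round(0),"crop",((p-[225,190])*4+[400,0]).round(0))
print("horn expected", [(((proj(C,[513+dx,172+y,z])[0])-[225,190])*4+[400,0]).round(0).tolist() for y,dx,z in((-68,-3.5,88),(68,3.5,88))])
im=C["image"][190:290,225:325,::-1]; cv2.imwrite("pics/side1.png",cv2.resize(im,(800,600),interpolation=cv2.INTER_CUBIC)[:, :])
```

```text
t 5.4 pos [535.8 169.6 171.4] z [-0.     0.001 -1.   ] y [ 0.998 -0.056 -0.   ] F [ 0.6 -0.1 -4.2] M [-0.01  0.    0.05] grip 0.078 70.8
-47 -75 [532.  95. 124.] crop [633. 138.]
-47 75 [540. 244. 124.] crop [588. 342.]
23 -75 [532.  95. 194.] crop [642.  71.]
23 75 [540. 244. 194.] crop [595. 281.]
horn expected [[661.0, 187.0], [624.0, 371.0]]
```

View pics/side1.png

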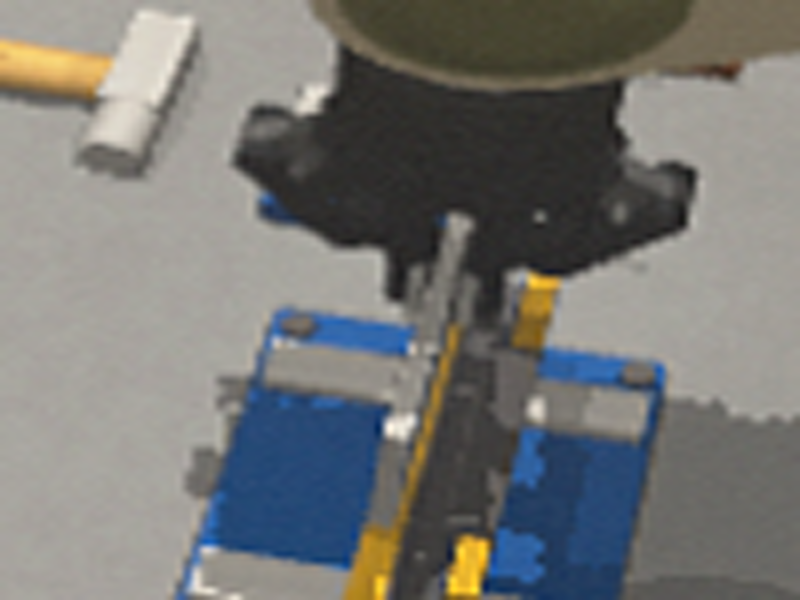

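The side crop shows the plate's near end at (400,425), the horns at (540,290) and (468,560), and the plate forward of the horn faces. I lower it to just above the wall tops, then compare plate and horn ends along y.

```bash
python3 -m handwheel '[[[1,2,-15,0,0,0,-1],[1,1,-15,0,0,0,-1],[0,0,-12,0,0,0,-1],[0,0,-8,0,0,0,-1],[0,0,0,0,0,0,-1]]]'
python3 - <<'E'
from h import *
C=capture("side"); s,R=st()
im=C["image"][220:310,245:315,::-1]; cv2.imwrite("pics/side2.png",cv2.resize(im,(466,600),interpolation=cv2.INTER_CUBIC))
yax=np.array([.055,.9985,0])
f=lambda X:((proj(C,X)[0]-[245,220]+.5)*6.6667).round(0).tolist()
for zz in(-47,23):
  for e in(-75,75):
    print("plate",zz,e,f(s["eef_pos"]+yax*e+[0,0,zz]))
for hy in(171,175):
  for e in(-81,-55,55,81): print("horn top face edge",hy,e,f(np.array([513,hy,88])+yax*e))
E
```

```text
time_s: 6.02
eef_pos: [537.7, 173.5, 120.8]
ee_rot: [-0.001, 0.726, 0.688, -0.001]
force: [-0.7, -1.1, -4.6]
grip_width: 0.082
grip_force: 70.6
t 6.08 pos [538.  173.5 121.4] z [-0.  0. -1.] y [ 0.999 -0.054 -0.   ] F [-0.3  0.7 -4.6] M [ 0.05 -0.05  0.03] grip 0.079 70.6
plate -47 -75 [243.0, 113.0]
plate -47 75 [169.0, 448.0]
plate 23 -75 [256.0, 10.0]
plate 23 75 [179.0, 355.0]
horn top face edge 171 -81 [311.0, 86.0]
horn top face edge 171 -55 [300.0, 140.0]
horn top face edge 171 55 [250.0, 387.0]
horn top face edge 171 81 [237.0, 450.0]
horn top face edge 175 -81 [310.0, 94.0]
horn top face edge 175 -55 [299.0, 148.0]
horn top face edge 175 55 [249.0, 396.0]
horn top face edge 175 81 [236.0, 460.0]
```

View pics/side2.png

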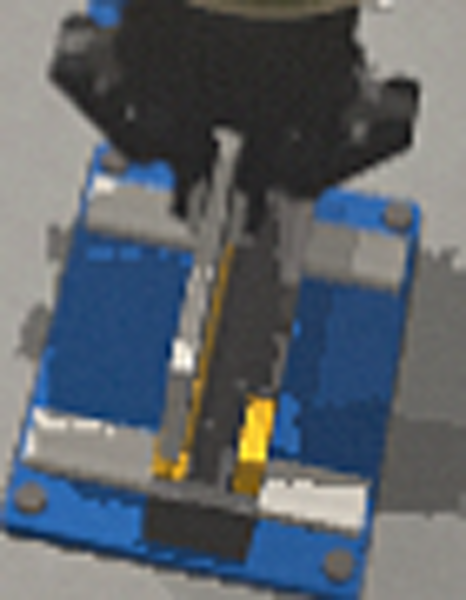

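The side crop has the near horn top spanning v≈397–460, which puts the holder at y≈175. The plate's near end is at v≈370 (top) and 460 (bottom), which puts the plate centre at about 179. I shift -4 in y, then feel for the horns.

```bash
python3 -m handwheel '[[[-3,-2,0,0,0,0,-1],[-4,-2,0,0,0,0,-1],[-4,0,0,0,0,0,-1],[-3,0,0,0,0,0,-1],[0,0,0,0,0,0,-1]]]';python3 -c "
from h import *
st()";  python3 -m handwheel '[[[-1,0,0,0,0,0,-1],[-1,0,0,0,0,0,-1],[-1,0,0,0,0,0,-1]]]';python3 -c "
from h import *
st()"
```

```text
time_s: 6.7
eef_pos: [523.7, 169.6, 121.5]
ee_rot: [-0.0, 0.726, 0.688, -0.0]
force: [0.5, -0.0, -4.8]
grip_width: 0.079
grip_force: 71.0
t 6.7 pos [523.7 169.6 121.5] z [-0.  0. -1.] y [ 0.999 -0.054 -0.   ] F [ 0.5 -0.  -4.8] M [-0.    0.03 -0.05] grip 0.079 71.0
time_s: 7.08
eef_pos: [520.8, 169.5, 121.4]
ee_rot: [-0.0, 0.726, 0.688, -0.0]
force: [-0.4, 0.8, -5.0]
grip_width: 0.082
grip_force: 71.0
t 7.08 pos [520.8 169.5 121.4] z [-0.001  0.    -1.   ] y [ 0.999 -0.054 -0.001] F [-0.4  0.8 -5. ] M [-0.    0.02  0.01] grip 0.082 71.0
```

```bash
for i in 1; do python3 -m handwheel '[[[-1,0,0,0,0,0,-1]]]' | grep -E "eef|^force"; python3 -m handwheel '[[[-1,0,0,0,0,0,-1]]]' | grep -E "eef|^force"; python3 -c "
from h import *
st()"; python3 -m handwheel '[[[-0.5,0,0,0,0,0,-1],[0,0,0,0,0,0,-1]]]' >/dev/null;python3 -c "
from h import *
st()"; done
```

```text
eef_pos: [519.8, 169.5, 121.4]
force: [-0.7, -0.7, -5.1]
eef_pos: [518.8, 169.5, 121.4]
force: [-0.7, 0.6, -6.1]
t 7.33 pos [518.8 169.5 121.4] z [-0.  0. -1.] y [ 0.999 -0.055 -0.   ] F [-0.7  0.6 -6.1] M [-0.03  0.01 -0.02] grip 0.077 71.0
t 7.58 pos [518.4 169.5 121.4] z [-0.  0. -1.] y [ 0.999 -0.055 -0.   ] F [ 0.1 -0.7 -4.7] M [-0.06 -0.02 -0.04] grip 0.084 71.0
```

```bash
S='from h import *
st()'; python3 -m handwheel '[[[-1,0,0,0,0,0,-1]]]' >/dev/null; python3 -c "$S"; python3 -m handwheel '[[[-0.5,0,0,0,0,0,-1],[0,0,0,0,0,0,-1]]]' >/dev/null; python3 -c "$S"
```

```text
t 7.7 pos [517.4 169.5 121.4] z [-0.  0. -1.] y [ 0.999 -0.055 -0.   ] F [ 1.3  0.1 -5.3] M [ 0.04 -0.19  0.06] grip 0.079 70.8
t 7.95 pos [517.2 169.5 121.5] z [ 0.001  0.    -1.   ] y [ 0.999 -0.054  0.001] F [ 4.   0.2 -6.5] M [ 0.03 -0.66  0.17] grip 0.082 70.5
```

```bash
S='from h import *
st()'; python3 -m handwheel '[[[-0.5,0,0,0,0,0,-1],[0,0,0,0,0,0,-1]]]' >/dev/null; python3 -c "$S"
```

```text
t 8.2 pos [517.1 169.5 121.5] z [ 0.002  0.    -1.   ] y [ 0.999 -0.055  0.002] F [ 5.7  1.1 -7.8] M [ 0.12 -1.12  0.11] grip 0.079 70.2
```

```bash
S='from h import *
st()'; python3 -m handwheel '[[[-0.6,0,0,0,0,0,-1],[0,0,0,0,0,0,-1]]]' >/dev/null; python3 -c "$S"; python3 -m handwheel '[[[0,0,0,0,0,0,-1]]]' >/dev/null; python3 -c "$S"
```

```text
t 8.45 pos [517.  169.5 121.5] z [ 0.003  0.    -1.   ] y [ 0.999 -0.055  0.003] F [  7.2   0.7 -10.2] M [ 0.1  -1.56  0.16] grip 0.078 70.0
t 8.57 pos [516.9 169.5 121.5] z [ 0.003  0.    -1.   ] y [ 0.999 -0.055  0.003] F [  7.9   0.  -10.9] M [ 0.09 -1.6   0.11] grip 0.079 70.1
```

Both horns are touched: the force rises to about 8 N with an almost constant yaw moment. Contact is at TCP x≈517.3, so mid-slot is at about 524.4. I back off and check.

```bash
S='from h import *
st()'; python3 -m handwheel '[[[4,-0.2,0,0,0,0,-1],[4.5,-0.2,0,0,0,0,-1],[0,0,0,0,0,0,-1]]]' >/dev/null; python3 -c "$S"
python3 - <<'E'
from h import *
C=capture("side")
im=C["image"][220:310,245:315,::-1]; cv2.imwrite("pics/side3.png",cv2.resize(im,(466,600),interpolation=cv2.INTER_CUBIC))
E
```

```text
t 8.95 pos [524.4 169.1 121.3] z [-0.001  0.    -1.   ] y [ 0.999 -0.055 -0.001] F [ 0.5 -1.3 -4.9] M [-0.03 -0.01  0.03] grip 0.08 71.0
```

View pics/side3.png

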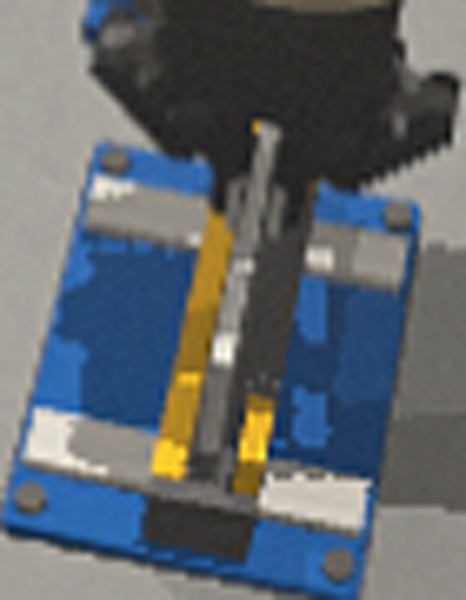

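The side crop shows the plate above the slot, between the strip (u≈190) and the horn (u≈255). Its near end, at v≈455, is inside the block's end. I ease it down.

```bash
S='from h import *
st()'; python3 -m handwheel '[[[0,-0.5,-4,0,0,0,-1],[0,-0.5,-4,0,0,0,-1],[0,0,-2,0,0,0,-1],[0,0,-1,0,0,0,-1]]]' >/dev/null; python3 -c "$S"; python3 -m handwheel '[[[0,0,-1,0,0,0,-1],[0,0,-1,0,0,0,-1]]]' >/dev/null; python3 -c "$S";  python3 -m handwheel '[[[0,0,-1,0,0,0,-1],[0,0,-1,0,0,0,-1]]]' >/dev/null; python3 -c "$S"
```

```text
t 9.5 pos [524.2 168.1 110.2] z [-0.001  0.    -1.   ] y [ 0.999 -0.055 -0.001] F [-0.1 -0.3 -4.1] M [-0.03 -0.01  0.03] grip 0.08 71.0
t 9.75 pos [524.3 168.1 108.4] z [-0.  0. -1.] y [ 0.999 -0.055 -0.   ] F [ 0.1  0.2 -4.6] M [ 0.01 -0.05  0.03] grip 0.081 71.0
t 10.0 pos [524.3 168.1 106.4] z [-0.  0. -1.] y [ 0.999 -0.055 -0.   ] F [ 0.1  0.2 -5.1] M [-0.01  0.01 -0.01] grip 0.08 71.0
```

```bash
S='from h import *
st()';  python3 -m handwheel '[[[0,0,-1,0,0,0,-1],[0,0,-1,0,0,0,-1]]]' >/dev/null; python3 -c "$S"
```

```text
t 10.25 pos [524.3 168.1 104.3] z [-0.  0. -1.] y [ 0.999 -0.055 -0.   ] F [ 0.2 -0.4 -5.2] M [-0.03 -0.03  0.01] grip 0.081 71.0
```

```bash
S='from h import *
st()'; python3 -m handwheel '[[[0,0,-1,0,0,0,-1],[0,0,-1,0,0,0,-1],[0,0,-1,0,0,0,-1]]]' >/dev/null; python3 -c "$S"; python3 -m handwheel '[[[0,0,-1,0,0,0,-1],[0,0,-1,0,0,0,-1],[0,0,-1,0,0,0,-1]]]' >/dev/null; python3 -c "$S"
```

```text
t 10.62 pos [524.3 168.1 101.4] z [-0.  0. -1.] y [ 0.999 -0.055 -0.   ] F [ 0.5  0.4 -4.6] M [-0.09 -0.01 -0.02] grip 0.08 71.0
t 11.0 pos [524.3 168.1  98.3] z [-0.  0. -1.] y [ 0.999 -0.054 -0.   ] F [ 0.4  0.6 -5. ] M [-0.03 -0.04 -0.02] grip 0.08 71.0
```

```bash
S='from h import *
st()'; python3 -m handwheel '[[[0,0,-2,0,0,0,-1],[0,0,-2,0,0,0,-1],[0,0,-2,0,0,0,-1]]]' >/dev/null; python3 -c "$S"; python3 -m handwheel '[[[0,0,-2,0,0,0,-1],[0,0,-2,0,0,0,-1],[0,0,-2,0,0,0,-1]]]' >/dev/null; python3 -c "$S"
```

```text
t 11.38 pos [524.3 168.1  92.2] z [-0.001  0.    -1.   ] y [ 0.999 -0.055 -0.001] F [-0.6  0.1 -4.9] M [-0.02 -0.03  0.03] grip 0.078 71.0
t 11.75 pos [524.3 168.1  86.3] z [-0.  0. -1.] y [ 0.999 -0.055 -0.   ] F [-0.9 -0.9 -4.8] M [-0.02 -0.02 -0.02] grip 0.083 71.0
```

Free entry with no contact. The floor should be near z≈77, so I go on in small steps.

```bash
S='from h import *
st()'; python3 -m handwheel '[[[0,0,-2,0,0,0,-1],[0,0,-2,0,0,0,-1],[0,0,-1,0,0,0,-1],[0,0,-1,0,0,0,-1]]]' >/dev/null; python3 -c "$S"; python3 -m handwheel '[[[0,0,-1,0,0,0,-1],[0,0,-1,0,0,0,-1]]]' >/dev/null; python3 -c "$S"
```

```text
t 12.25 pos [524.3 168.1  80.3] z [-0.  0. -1.] y [ 0.999 -0.055 -0.   ] F [ 0.4 -0.  -4.6] M [-0.04 -0.07 -0.01] grip 0.08 71.0
t 12.5 pos [524.3 168.1  78.4] z [-0.  0. -1.] y [ 0.999 -0.055 -0.   ] F [ 0.4 -0.1 -4.8] M [-0.01  0.04 -0.02] grip 0.082 71.0
```

```bash
S='from h import *
st()'; python3 -m handwheel '[[[0,0,-0.5,0,0,0,-1],[0,0,-0.5,0,0,0,-1]]]' >/dev/null; python3 -c "$S"
```

```text
t 12.75 pos [524.5 168.1  78.2] z [ 0. -0. -1.] y [ 0.999 -0.054  0.   ] F [-3.6 -0.9  8.6] M [-0.23  0.82  0.01] grip 0.081 73.0
```

Contact comes at z≈78.2, which matches the floor at 30 plus the grasp height of about 48, with about 13 N. I ease off slightly, release and lift.

```bash
S='from h import *
st()'; python3 -m handwheel '[[[0,0,0.5,0,0,0,-1],[0,0,0,0,0,0,-0.6],[0,0,0,0,0,0,-0.2],[0,0,0,0,0,0,0],[0,0,0,0,0,0,0]]]' >/dev/null; python3 -c "$S"; python3 -m handwheel '[[[0,0,5,0,0,0,0],[0,0,15,0,0,0,0],[0,0,30,0,0,0,0],[0,0,50,0,0,0,0],[-40,-40,20,0,0,0,0],[-40,-45,0,0,0,0,0],[-40,-45,0,0,0,0,0],[-20,-45,0,0,0,0,0]]]' >/dev/null
python3 - <<'E'
from h import *
st(); ims=[]
for n,b in(('top',(150,195,235,265)),('side',(235,215,320,315))):
    x0,y0,x1,y1=b; C=capture(n); ims.append(cv2.resize(C['image'][y0:y1,x0:x1,::-1],(400,500),interpolation=cv2.INTER_CUBIC))
    # predicted seated corners
    ya=np.array([.055,.9985,0])
    print(n,[((proj(C,np.array([524.4,173.5,z])+ya*e)[0]-[x0,y0]+.5)*[400/(x1-x0),500/(y1-y0)]).round(0).tolist() for z in(60,100) for e in(-75,75)])
cv2.imwrite('pics/end.png',np.hstack(ims))
E
```

```text
t 13.38 pos [524.4 168.1  77.9] z [-0.  0. -1.] y [ 0.999 -0.055 -0.   ] F [ 0.4  1.5 -0.4] M [ 0.08 -0.04  0.06] grip 0.503 0.0
t 14.38 pos [382.8  -7.8 199. ] z [ 0.001 -0.001 -1.   ] y [ 0.999 -0.054  0.001] F [ 0.7 -1.   0.6] M [ 0.02 -0.02 -0.01] grip 0.501 0.0
top [[312.0, 278.0], [72.0, 251.0], [305.0, 274.0], [57.0, 245.0]]
side [[240.0, 128.0], [190.0, 378.0], [246.0, 86.0], [195.0, 341.0]]
```

View pics/end.png

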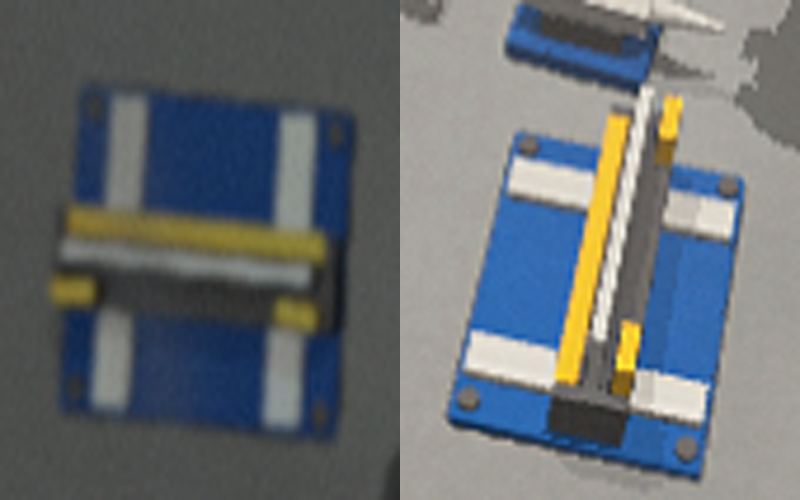

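The final crops show the plate upright in the slot. Its top edge runs from (645,86) to (598,340) in the side crop, matching the z=100 (fully home) prediction. The gripper is clear of it, so I hand in.

```bash
python3 -c "
from rig import *
print(finish_job())"
```

```text
the job is handed in; nothing more can be done
None
```

The drawplate is standing upright in the holder's slot, fully home on the floor and released, and the job was handed in after about 14.5 s; the plate met the holder with at most about 15 N, and the arm touched none of the bystanders.

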